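# Tip the sample cassettes to the delivery end of the sorting tray

### The arm

A 6-joint arm with a two-finger parallel gripper is mounted at the origin on the work surface. World frame = base frame: x ahead of the robot, y to its left, z up, the work surface at z = 0. Lengths are in m, angles in rad, forces in N, time in s.
With the tool pointing down it reaches from about 0.3 to 0.875 m from the base axis. Payload 6.4 kg.
Tool frame: the origin (TCP) lies at the very end of the fingers, on their centre line; the grasp point (between the pads) lies 19 mm behind it; z points along the fingers, y is the direction in which the jaws open and shut (so a half turn about z gives the same grasp; the last joint's range is limited). The gripper opens to 85 mm and grips with 20 to 120 N. Pads are 22 mm wide; open, the fingers measure 114 mm over their backs; the gripper's body (76 mm by 85 mm) begins 54 mm behind the grasp point. The pads swing forward as they close: fully open they stand 13 mm farther back than shut.
Start: joints at [0.895, 0.181, 1.607, -0, 1.354, -0.206], TCP at [0.26, 0.513, 0.231] pointing down, gripper open.
Joint ranges: [-2.99, 2.99], [-0.89, 2.07], [0.3, 2.58], [-1.14, 4.28], [0, 2.63], [-3.12, 3.12]. Speed limits (rad/s): [2.57, 2.57, 3.01, 3.14, 3.14, 3.14].

### API

Orientations are given as a unit quaternion [w, x, y, z].
In Python, from bench import * gives the robot as it stands.
- The arm moves only by the tool arm_command, never from a script. Its argument "motion" is text: rows parted by semicolons, each of 7 numbers parted by spaces: the shift along the tool's x, y, z in units of 0.2 m (1.0 is 0.2 m), then the turn, a rotation vector about the tool's x, y, z in units of 60 degrees (1.0 is 60 degrees), then the opening, from 0 (shut) to 1 (fully open). In form: tx ty tz ax ay az grip; .... A call has 1 to 10 rows; each row shifts and turns the pose as measured when the row begins, along the tool's axes as they then stand; what a row does not reach is not made up. A row lasts 1/12 s, in which the tool goes at most 41.7 mm and 7.16 degrees, less where a joint would pass 70% of its speed; a pose out of reach is approached as far as the arm can. A call with a number of a shift or a turn outside -1 to 1 is refused whole. A call with a gripper value outside its range is refused whole. The fingers move at their own pace and stop on an object; the grip force is fixed at half the most. Time passes only in rows, so rows that do not move let the fingers close. It gives the time, the measured TCP pose, the force and the opening at its end, in the units of the state.
- get_obs(): the state, without advancing time (a new reading comes with each control period).
- camera(name): name is "scene" or "top" or "wrist"; returns a dict with "img" (420x560x3 uint8, red, green, blue), "intrinsics" (3x3 intrinsics, pixels), "pose" (4x4, takes a point from camera to world coordinates); the wrist camera has in their place "mount" (4x4, takes a point from camera to tool coordinates, whose origin is the TCP and whose axes are the flange's). Camera axes: x right, y down, z forward; pixel columns grow to the right and rows downward; lengths in m; the calibration is good to about 2 mm. A picture is of the moment at which its call begins: read the wrist's pose just before it. There is no depth.
- hand_in(): hands the job in, once; it reports no verdict.
Trained networks look in the newest picture that a camera, given by its name, has taken for a name from the list of things; names that differ only in an ending like _2 or _b are one class to them, and where a whole thing is asked for, a point or a joint stands for the part that bears it (a point fixed in the world has none). Each returns a list of dicts, best first, with "conf" (0 to 1); they miss things now and then, are a little off and sometimes report something else, mostly with a low value. They report only what shows in the picture. A call takes as long as a camera call.
- search_frame(camera, target): "box" ([left, top, right, bottom] in pixels, round what is visible of it).
The state is a dict: "time_s": time; "q": joint angles; "dq": joint speeds; "joint_efforts": joint torques, N m; "eef_pos": TCP position; "eef_rot": TCP orientation; "wrist_force": force on the tool from outside, world axes, zero at the start; "torque": the same for the moment, N m; "opening": opening from 0.0 (shut) to 1.0 (fully open).
Only numpy, scipy, OpenCV 4.12 (cv2) and the standard library are available. Lean on these libraries where they do the work, as an engineer would, in place of code of your own. Each camera call takes 0.05 s, during which the arm holds its last target.

### The job

Raise the red gate of the tipping tray and leave it up, then push the yellow lip down until the tray rests lightly on its rubber stop and hold it there for a moment until all three sample cassettes have slid to the lip end. Then ease the tray back up to level under control without letting it spring back, and leave it alone. Do not touch the cassettes, do not press hard on the stop, and disturb nothing else on the bench.

Things in the scene. Friction and masses are not known exactly. Their poses are not given: they have to be found in the camera images.
- tray: White open tray on a hinge in a grey stand, 296 mm long (its y), 116 mm wide (its x). Origin on the hinge axis (= its x axis), 115 mm above the bench. y points along the tray to the yellow lip end, z up from its floor. Inner floor at z = 12 mm, wall tops z = 35. Two lengthwise dividers make three 34 mm lanes (centres x = -37, 0, 37). A spring holds it level; it tips lip end down.
- end_wall (a point): Foot of the tray's end wall at the lip end: inner floor, middle lane, tray y = 139 mm, z = 12 mm; axes as the tray's. The cassettes must slide up against this wall.
- lip (a point): Point on the flat top of the yellow push lip outside the end wall: tray y = 175 mm, z = 12 mm; axes as the tray's. Lip: 70 mm wide, y = 140 to 206 mm, 6 mm thick. Push down with closed fingers: some 3 N starts it, 4 to 7.5 N near the stop, rising 0.04 N per mm. Let go when tipped, it flies back and slams. It must not turn faster than 2 rad/s (0.35 m/s here) either way.
- gate_tab (a point): Centre of the red gate's grip tab: 30 mm along tray x, 14 mm thick along tray y, 35 mm high; axes as the tray's. Shut: tray y = -30, z = 67.5 mm (may start up to 3 mm higher). Below it a 104 mm wide panel crosses the tray. It slides up along tray z by at most 28 mm against 2.5 N friction and stays put; raise it 20 mm or more. Guide posts beside it at tray x = -61 and 61, tops at z = 80 mm.
- stop_post: Blue round post on the stand under the lip half, 32 mm wide, origin at its foot, 100 mm from the hinge. On it a steel pin with a black rubber dome meets the tray's underside. The pin's height differs each time and is not reported: first touch comes with the lip point 60 to 95 mm lower than level (tilt 0.35 to 0.56 rad), so feel for it.
- stop_foot (a point): Axis of the stop post, 24 mm above its foot; marks the stop. The rubber dome on it is springy: past first touch the force at the lip rises steeply, by 2 to 2.5 N per mm. Load on the dome must stay below 16 N (about 9 N at the lip beyond the force just before touch); 2 N or more on the dome (1.2 N at the lip) counts as resting on it.
- cassette_pink: Pink sample cassette: flat plastic box with a small paper label, 28 mm wide (x), 40 mm long (y), 8 mm thick, about 20 g, origin at the centre of its underside. Lies on the tray floor in its own lane, behind the shut gate, and slides once the tray is tipped by some 0.17 to 0.27 rad. Pressed against the lip-end wall its origin is at tray y = +119 mm.
- cassette_blue: Blue sample cassette: flat plastic box with a small paper label, 28 mm wide (x), 40 mm long (y), 8 mm thick, about 20 g, origin at the centre of its underside. Lies on the tray floor in its own lane, behind the shut gate, and slides once the tray is tipped by some 0.17 to 0.27 rad. Pressed against the lip-end wall its origin is at tray y = +119 mm.
- cassette_green: Green sample cassette: flat plastic box with a small paper label, 28 mm wide (x), 40 mm long (y), 8 mm thick, about 20 g, origin at the centre of its underside. Lies on the tray floor in its own lane, behind the shut gate, and slides once the tray is tipped by some 0.17 to 0.27 rad. Pressed against the lip-end wall its origin is at tray y = +119 mm.
- tip_box: Bystander: white tip box with pink tips, 85 x 120 x 43 mm, on the far side of the stand (tray +x), origin under its centre.
- red_rack: Bystander: red open rack, 50 x 110 x 30 mm, on the robot's side of the stand (tray -x), origin under its centre.
- wash_bottle: Bystander: clear plastic bottle with white cap, 60 mm diameter, 130 mm high, origin under its centre.
- amber_bottle: Bystander: amber glass bottle with red cap, 56 mm diameter, 120 mm high, origin under its centre.
- blue_jar: Bystander: glass jar with blue lid, 64 mm diameter, 90 mm high, origin under its centre.
- beaker: Bystander: glass beaker, 70 mm diameter, 85 mm high, origin under its centre.
- timer: Bystander: grey bench timer, 60 x 70 x 22 mm, origin under its centre.

How it is judged:
On the way, in this order (a step that is already met when the one before it is completed fails the run):
1. the red gate is raised (by 16 mm or more) with the tray still level (z of gate_tab in the frame of tray above 0.0835 m and angle between tray's own z axis and vertical below 0.06 rad), for 0.2 s.
2. the tray rests on its rubber stop (2 N or more) with the gate up and all three cassettes at the lip end (z of gate_tab in the frame of tray above 0.0835 m and contact force between stop_post and tray above 2 N and y of each of cassette_pink, cassette_blue, cassette_green in the frame of tray above 0.105 m and z of cassette_pink in the frame of tray between 0.005 and 0.025 m and z of cassette_blue in the frame of tray between 0.005 and 0.025 m and z of cassette_green in the frame of tray between 0.005 and 0.025 m), for 0.4 s.
At the end, for the whole second after the job is handed in: The tray is back level (within 0.03 rad) and at rest, the gate is still raised by 16 mm or more, and all three cassettes lie at rest flat on the tray floor at the lip end (each origin at tray y of at least 105 mm, that is within 14 mm of touching the end wall) (z of gate_tab in the frame of tray above 0.0835 m and angle between tray's own z axis and vertical below 0.03 rad and angular speed of tray below 0.1 rad/s and y of each of cassette_pink, cassette_blue, cassette_green in the frame of tray above 0.105 m and z of cassette_pink in the frame of tray between 0.005 and 0.025 m and z of cassette_blue in the frame of tray between 0.005 and 0.025 m and z of cassette_green in the frame of tray between 0.005 and 0.025 m and linear speed of each of cassette_pink, cassette_blue, cassette_green below 0.02 m/s).
It fails at once if the rubber stop is loaded beyond 16 N (contact force between stop_post and tray above 16 N).
It fails at once if the tray turns faster than 2 rad/s (slammed down or let spring back) (angular speed of tray above 2 rad/s).
It fails at once if the robot touches a cassette (contact force between any of the fingers, the arm and cassette_pink above 0.3 N or contact force between any of the fingers, the arm and cassette_blue above 0.3 N or contact force between any of the fingers, the arm and cassette_green above 0.3 N).
It fails at once if a bystander is moved by more than 20 mm (distance of any of tip_box, red_rack, wash_bottle, amber_bottle, blue_jar, beaker, timer from where it was at the start of the episode above 0.02 m).
It also fails if it takes over 64 s, if anything falls off the work surface, if the arm or the gripper's body presses on something with over 40 N, if the wrist force passes 120 N, or if a joint passes its speed limit or range.

## Working session

There is one attempt and no reset: what is moved stays moved. The work goes in short steps, Python scripts to look and compute and a tool call to move; the robot and the scene stay as the last step left them, time stands still between calls to the robot, and variables do not carry over. Pictures are saved under pics/ and viewed, and the job is handed in when it is done.

Besides the shell and the picture viewer there is one more tool, called after "Call:" as name(argument=value, ...) on one line, values as JSON. arm_command: Moves the arm, as the interface text tells. Shifts and turns lie within -1 to 1; 1 stands for 0.2 m of shift or 60 degrees of turn. Its arguments: {"type":"object","properties":{"motion":{"type":"string"}},"required":["motion"]}

```bash
ls; mkdir -p pics; cat > look.py <<'E'
from bench import *
import cv2,sys,numpy as np
def snap(name,fn):
    c=camera(name); cv2.imwrite('pics/'+fn,c['img'][:,:,::-1]); return c
E
python3 - <<'E'
from look import *
np.set_printoptions(precision=4,suppress=True)
o=get_obs(); print(o)
for n in ['scene','top']:
    c=snap(n,n+'0.png'); print(n,c['intrinsics'],c['pose'])
    for t in ['tray','lip','gate_tab','stop_post','end_wall','cassette_pink','cassette_blue','cassette_green','red_rack','tip_box']:
        for d in search_frame(n,t)[:2]: print(t,np.round(d['box'],1),round(d['conf'],2))
c=camera('wrist');print(c['mount'],c['intrinsics'])
E
```

```text
pics
{'time_s': 0.0, 'q': array([ 0.8947,  0.1815,  1.608 ,  0.    ,  1.3538, -0.2063]), 'dq': array([ 0.0011, -0.0006,  0.0006, -0.0015, -0.0001,  0.0002]), 'joint_efforts': array([ -0.0013, -44.4874, -35.1331,  -0.0004,   0.0091,  -0.    ]), 'eef_pos': array([0.2599, 0.5123, 0.2304]), 'eef_rot': array([-0.0004,  0.2328,  0.9725, -0.0008]), 'wrist_force': array([-0.0853, -0.1328, -0.2275]), 'torque': array([ 0.0652,  0.0297, -0.0376]), 'opening': 1.0045368241295842}
scene [[505.6524   0.     274.41  ]
 [  0.     505.6524 213.6774]
 [  0.       0.       1.    ]] [[-0.4855  0.5935 -0.6419  1.4684]
 [ 0.874   0.3448 -0.3423  0.501 ]
 [ 0.0182 -0.7273 -0.6861  1.1266]
 [ 0.      0.      0.      1.    ]]
tray [217.7 180.7 349.7 237.9] 0.84
lip [217.2 180.2 347.8 240.2] 0.92
gate_tab [262.3 191.4 270.7 213.2] 0.62
stop_post [303.8 236.2 315.  253.8] 0.57
stop_post [219.4 180.6 346.  239. ] 0.39
end_wall [220.3 180.7 344.5 238.6] 0.64
cassette_pink [235.  214.7 251.7 215.9] 0.72
cassette_pink [246.6 196.1 259.6 207.1] 0.6
cassette_blue [234.8 213.6 253.1 220.7] 0.47
tip_box [221.7 255.9 26
[... 318 characters left out ...]
0.97
gate_tab [278.4 189.8 293.8 228.8] 0.53
end_wall [201.4 177.8 336.9 251.8] 0.58
cassette_pink [296.4 210.8 315.8 224.8] 0.67
cassette_pink [416.9 184.8 445.6 210.1] 0.28
cassette_blue [295.2 183.6 309.1 198.1] 0.57
cassette_green [415.6 183.5 443.1 206.3] 0.75
cassette_green [306.3 194.7 327.5 207.2] 0.55
red_rack [257.9 242.3 297.3 272.1] 0.6
red_rack [201.4 174.9 336.2 246.8] 0.31
tip_box [252.7 148.6 303.3 184.4] 0.84
tip_box [200.9 176.7 335.6 252.2] 0.75
[[ 0.0001 -0.9445 -0.3286  0.0847]
 [ 1.      0.0001 -0.0001  0.0005]
 [ 0.0001 -0.3286  0.9445 -0.1424]
 [ 0.      0.      0.      1.    ]] [[358.2319   0.     279.8859]
 [  0.     358.2319 203.8115]
 [  0.       0.       1.    ]]
```

```bash
python3 - <<'E'
import cv2
a=cv2.imread('pics/top0.png')[130:290,170:460]; cv2.imwrite('pics/top0c.png',cv2.resize(a,None,fx=2.7,fy=2.7,interpolation=cv2.INTER_CUBIC))
a=cv2.imread('pics/scene0.png')[150:320,190:390]; cv2.imwrite('pics/scene0c.png',cv2.resize(a,None,fx=3.5,fy=3.5,interpolation=cv2.INTER_CUBIC))
E
```

```text
(no output)
```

View pics/top0.png

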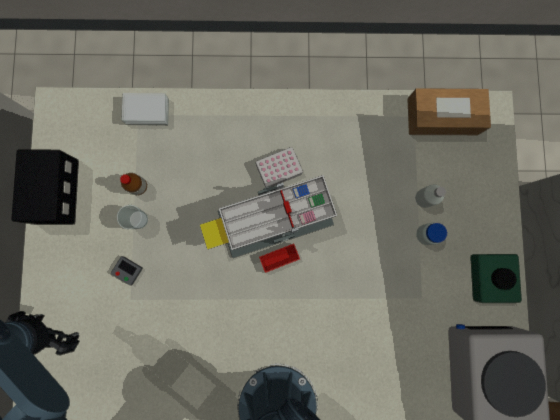

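View pics/top0c.png

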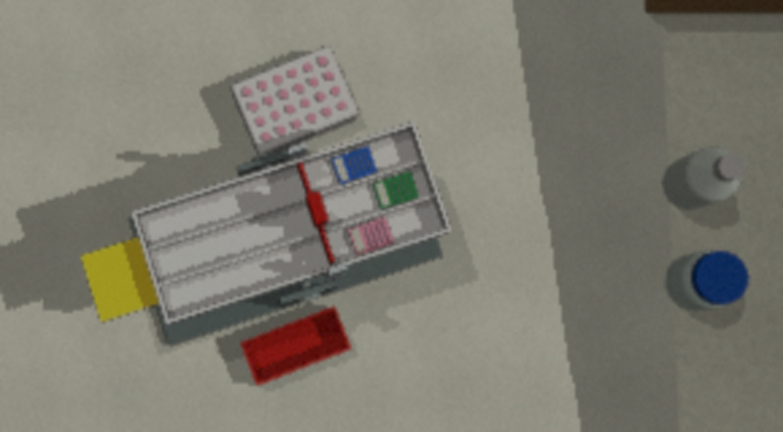

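View pics/scene0c.png

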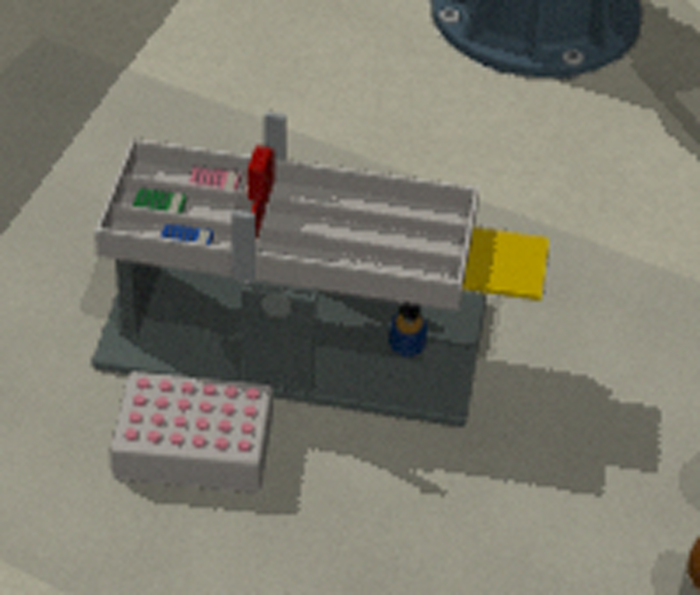

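View pics/scene0.png

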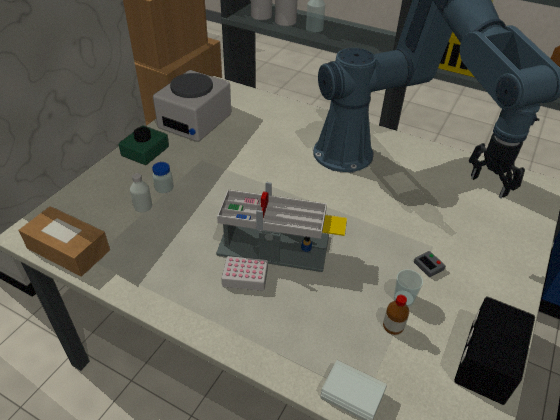

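```bash
cat > fit.py <<'E'
from look import *
from scipy.optimize import least_squares
np.set_printoptions(precision=4,suppress=True)
ct=camera('top');cs=camera('scene')
def proj(c,P):
    T=np.linalg.inv(c['pose']); p=P@T[:3,:3].T+T[:3,3]; q=p@c['intrinsics'].T; return q[:,:2]/q[:,2:]
T=np.array([(133,213),(411,125),(447,232),(167,320),(82,256),(101,321)])/2.7+[170,130]
S=np.array([(137,142),(477,190),(98,237),(548,236),(541,298)])/3.5+[190,150]
def pts(v):
    x0,y0,a,yb,yf=v
    # tray x axis, y axis
    ey=np.array([np.cos(a),np.sin(a),0]); ex=np.array([np.sin(a),-np.cos(a),0]); O=np.array([x0,y0,.115])
    f=lambda x,y,z:O+ex*x+ey*y+np.array([0,0,z])
    return f
def res(v):
    f=pts(v);yb,yf=v[3:]
    a=proj(ct,np.array([f(.058,yf,.035),f(.058,yb,.035),f(-.058,yb,.035),f(-.058,yf,.035),f(.035,.206,.012),f(-.035,.206,.012)]))-T
    b=proj(cs,np.array([f(-.058,yb,.035),f(-.058,yf,.035),f(.058,yb,.035),f(-.035,.206,.012),f(.035,.206,.012)]))-S
    return np.r_[a.ravel(),b.ravel()]
r=least_squares(res,[.5,0.03,1.8,-.15,.145]); print(r.x); print(res(r.x).reshape(-1,2))
f=pts(r.x)
for n,p in dict(lip=(0,.175,.012),tab=(0,-.03,.0675),tabtop=(0,-.03,.085),post=(.061,-.03,.08)).items(): print(n,f(*p),proj(ct,f(*p)[None]),proj(cs,f(*p)[None]))
E
python3 fit.py
```

```text
[ 0.5399  0.0032  1.8858 -0.1471  0.142 ]
[[-0.57   -1.0725]
 [-1.0094 -1.2752]
 [-0.4021 -0.3352]
 [-0.1357  0.8986]
 [-0.8295 -0.6656]
 [-0.2798 -0.0005]
 [-0.4819 -1.3756]
 [-0.5077 -1.2912]
 [ 0.0529 -2.113 ]
 [-0.2647 -0.0824]
 [-0.5124 -0.7132]]
lip [0.4857 0.1696 0.127 ] [[214.3762 232.9013]] [[334.2513 224.1269]]
tab [ 0.5492 -0.0254  0.1825] [[287.2582 207.0839]] [[263.3786 199.3003]]
tabtop [ 0.5492 -0.0254  0.2   ] [[287.5023 206.2528]] [[263.3988 194.6003]]
post [ 0.6072 -0.0065  0.195 ] [[280.0372 184.1982]] [[258.7305 210.5396]]
```

Call:
arm_command(motion="0 0 -0.06 0 0 -0.094 1; 0 0 -0.06 0 0 -0.094 1; 0 0 -0.06 0 0 -0.094 1; 0 0 -0.06 0 0 -0.094 1; 0 0 -0.06 0 0 -0.094 1; 0 0 -0.06 0 0 -0.094 1; 0 0 -0.06 0 0 -0.094 1; 0 0 -0.06 0 0 -0.094 1")

```text
time_s: 1.92
eef_pos: [0.259, 0.511, 0.327]
eef_rot: [-0.003, -0.175, 0.985, -0.003]
wrist_force: [0.8, -0.5, -1.0]
opening: 1.002
```

```bash
cat > h.py <<'E'
from look import *
from scipy.spatial.transform import Rotation as R
np.set_printoptions(precision=4,suppress=True)
X0,Y0,A=.5399,.0032,1.8858
EY=np.array([np.cos(A),np.sin(A),0]); EX=np.array([np.sin(A),-np.cos(A),0]); EZ=np.array([0,0,1.]); O=np.array([X0,Y0,.115])
TR=np.c_[EX,EY,EZ]
def tw(x,y,z): return O+TR@np.array([x,y,z])
def RT(o): w=o['eef_rot']; return R.from_quat([w[1],w[2],w[3],w[0]])
def st(): 
    o=get_obs(); r=RT(o); p=o['eef_pos']
    print('t%.2f'%o['time_s'],'pos',p,'tray',TR.T@(p-O),'F',o['wrist_force'],'tq',o['torque'],'open %.3f'%o['opening'])
    print('tool axes in tray:\n',TR.T@r.as_matrix(),'q',o['q']); return o,r
def to(target,Rt=None):
    o,r=st(); d=r.inv().apply(target-o['eef_pos'])/.2
    print('shift units',d,'rows>=',np.linalg.norm(d)*.2/.0417)
    if Rt is not None: print('turn units',(r.inv()*Rt).as_rotvec()/np.radians(60))
# tool x = -? : z down, y = tray y  => x = y×z = EY × -EZ = -EX
RD=R.from_matrix(np.c_[-EX,EY,-EZ])
E
python3 -c "
from h import *
to(tw(0,-.03,.18),RD)"
```

```text
t1.92 pos [0.259 0.511 0.327] tray [-0.1097  0.5699  0.212 ] F [ 0.8343 -0.4552 -0.9566] tq [ 0.0229 -0.0253 -0.0263] open 1.002
tool axes in tray:
 [[-0.9993 -0.037  -0.0071]
 [-0.037   0.9993 -0.0046]
 [ 0.0072 -0.0043 -1.    ]] q [ 0.8946  0.1189  1.4852  0.      1.5459 -1.0282]
shift units [-0.4386 -3.0168  0.1701] rows>= 14.643909097988368
turn units [-0.0043 -0.0068  0.0353]
```

Call:
arm_command(motion="-0.027 -0.12 0.005 0 0 0.008 1; -0.028 -0.19 0.005 0 0 0.008 1; -0.028 -0.19 0.005 0 0 0.008 1; -0.028 -0.19 0.005 0 0 0.008 1; -0.028 -0.19 0.005 0 0 0 1; -0.028 -0.19 0.005 0 0 0 1; -0.028 -0.19 0.005 0 0 0 1; -0.028 -0.19 0.005 0 0 0 1; -0.028 -0.19 0.005 0 0 0 1; -0.028 -0.19 0.005 0 0 0 1")

```text
time_s: 2.75
eef_pos: [0.4353, 0.1779, 0.3221]
eef_rot: [0.002, -0.168, 0.986, 0.001]
wrist_force: [0.6, 0.2, 0.5]
opening: 1.002
```

```bash
python3 -c "
from h import *
to(tw(0,-.03,.16),RD)"
```

```text
t2.75 pos [0.4353 0.1779 0.3221] tray [-0.0453  0.1985  0.2071] F [0.5759 0.2417 0.5434] tq [ 0.0495 -0.0139  0.0182] open 1.002
tool axes in tray:
 [[-0.9997 -0.0233  0.0041]
 [-0.0233  0.9997  0.0017]
 [-0.0042  0.0016 -1.    ]] q [ 0.1331 -0.1296  1.7422  0.0025  1.5252 -1.7761]
shift units [-0.199  -1.148   0.2344] rows>= 5.700037526785133
turn units [0.0016 0.004  0.0222]
```

Call:
arm_command(motion="-0.028 -0.18 0.02 0 0 0.006 1; -0.028 -0.18 0.02 0 0 0.006 1; -0.028 -0.18 0.03 0 0 0.006 1; -0.028 -0.18 0.03 0 0 0.006 1; -0.028 -0.18 0.03 0 0 0 1; -0.028 -0.15 0.03 0 0 0 1; -0.02 -0.08 0.02 0 0 0 1; 0 0 0 0 0 0 1; 0 0 0 0 0 0 1")

```text
time_s: 3.5
eef_pos: [0.5486, -0.0443, 0.2858]
eef_rot: [0.004, -0.15, 0.989, 0.0]
wrist_force: [-0.5, 1.3, -0.1]
opening: 1.003
```

```bash
python3 -c "
from h import *
to(tw(0,-.03,.12),RD)
o=get_obs();c=snap('wrist','w1.png');snap('scene','s1.png')
M=c['mount'];r=RT(o).as_matrix();T=np.eye(4);T[:3,:3]=r;T[:3,3]=o['eef_pos'];C=T@M
for p in [(0,-.03,.085),(.015,-.037,.085),(.015,-.023,.085),(-.015,-.037,.085),(-.015,-.023,.085),(.061,-.03,.08),(-.061,-.03,.08)]:
  q=np.linalg.inv(C)@np.r_[tw(*p),1]; u=c['intrinsics']@q[:3]; print(p,u[:2]/u[2])
for d in search_frame('wrist','gate_tab')[:2]: print(d)
"
```

```text
t3.50 pos [ 0.5486 -0.0443  0.2858] tray [-0.0065 -0.0478  0.1708] F [-0.4507  1.3318 -0.0776] tq [ 0.0222 -0.0288  0.0383] open 1.003
tool axes in tray:
 [[-0.9999  0.0139  0.0088]
 [ 0.0139  0.9999 -0.0011]
 [-0.0088 -0.001  -1.    ]] q [-0.2987  0.0777  1.6113  0.0042  1.4448 -2.1711]
shift units [-0.0288  0.0899  0.2542] rows>= 1.3003167392728343
turn units [-0.001   0.0084 -0.0133]
(0, -0.03, 0.085) [305.9236 218.2198]
(0.015, -0.037, 0.085) [295.668  238.2771]
(0.015, -0.023, 0.085) [315.7255 238.0323]
(-0.015, -0.037, 0.085) [295.7124 197.5797]
(-0.015, -0.023, 0.085) [316.6145 197.3115]
(0.061, -0.03, 0.08) [304.6164 290.7466]
(-0.061, -0.03, 0.08) [306.4097 126.8338]
{'box': [293.2, 137.0, 317.4, 262.5], 'conf': 0.55}
```

View pics/w1.png

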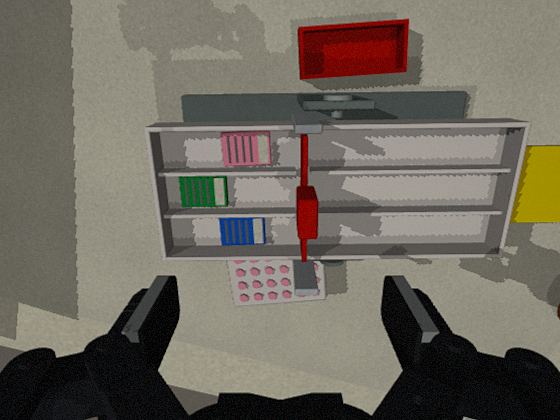

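Call:
arm_command(motion="-0.015 0.045 0.03 0 0.008 -0.013 1; -0.014 0.045 0.06 0 0 0 1; 0 0 0.08 0 0 0 1; 0 0 0.08 0 0 0 1; 0 0 0.06 0 0 0 1; 0 0 0.02 0 0 0 1; 0 0 0 0 0 0 1; 0 0 0 0 0 0 1")

```text
time_s: 4.32
eef_pos: [0.5461, -0.0091, 0.2164]
eef_rot: [0.002, -0.166, 0.986, -0.0]
wrist_force: [-0.3, -0.2, 0.5]
opening: 1.0
```

```bash
python3 -c "
from h import *
to(tw(0,-.03,.055),RD)
"
```

```text
t4.32 pos [ 0.5461 -0.0091  0.2164] tray [ 0.0021 -0.0136  0.1014] F [-0.2727 -0.2155  0.5242] tq [-0.0237  0.0267 -0.0531] open 1.000
tool axes in tray:
 [[-0.9998 -0.0181  0.0032]
 [-0.0181  0.9998 -0.0008]
 [-0.0032 -0.0008 -1.    ]] q [-0.2346  0.1282  1.698   0.0011  1.3123 -2.1388]
shift units [ 0.0127 -0.0817  0.2321] rows>= 1.1816812997369703
turn units [-0.0007  0.0031  0.0173]
```

Call:
arm_command(motion="0 0 0 0 0 0 1; 0.006 -0.03 0.03 0 0 0.008 1;0.006 -0.02 0.03 0 0 0.008 1; 0 0 0 0 0 0 1; 0 0 0 0 0 0 1")

```text
time_s: 4.73
eef_pos: [0.5486, -0.0197, 0.2058]
eef_rot: [0.004, -0.157, 0.988, -0.001]
wrist_force: [-0.9, 0.8, -0.9]
opening: 1.001
```

```bash
python3 -c "
from h import *
to(tw(0,-.03,.055),RD)
print(get_obs()['dq'])
"
```

```text
t4.73 pos [ 0.5486 -0.0197  0.2058] tray [ 0.0012 -0.0244  0.0908] F [-0.8979  0.8012 -0.9248] tq [-0.018  -0.0088 -0.0288] open 1.001
tool axes in tray:
 [[-1.     -0.0008  0.0072]
 [-0.0008  1.     -0.0033]
 [-0.0072 -0.0034 -1.    ]] q [-0.2527  0.1417  1.7052  0.0011  1.2869 -2.1397]
shift units [ 0.0074 -0.0272  0.1792] rows>= 0.8700789940398365
turn units [-0.0032  0.0069  0.0008]
[-0.0135  0.0078  0.0066 -0.0033 -0.0089  0.0009]
```

Call:
arm_command(motion="0.004 -0.014 0.03 0 0.007 0 1; 0.004 -0.012 0.03 0 0 0 1; 0 0 0.03 0 0 0 1; 0 0 0.03 0 0 0 1; 0 0 0.03 0 0 0 1; 0 0 0.02 0 0 0 1; 0 0 0 0 0 0 1; 0 0 0 0 0 0 1")

```text
time_s: 5.4
eef_pos: [0.5484, -0.0267, 0.1674]
eef_rot: [-0.001, -0.156, 0.988, -0.001]
wrist_force: [0.6, -0.2, -0.4]
opening: 1.001
```

```bash
python3 -c "
from h import *
to(tw(0,-.03,.055),RD)
snap('wrist','w2.png')
"
```

```text
t5.40 pos [ 0.5484 -0.0267  0.1674] tray [-0.0011 -0.0311  0.0524] F [ 0.6469 -0.2344 -0.3777] tq [-0.0273  0.0154  0.0308] open 1.001
tool axes in tray:
 [[-1.      0.001  -0.002 ]
 [ 0.001   1.     -0.0026]
 [ 0.002  -0.0026 -1.    ]] q [-0.2629  0.1905  1.7317 -0.0035  1.2197 -2.1465]
shift units [-0.0057  0.0052 -0.0129] rows>= 0.0723000778809603
turn units [-0.0025 -0.0019 -0.001 ]
```

View pics/w2.png

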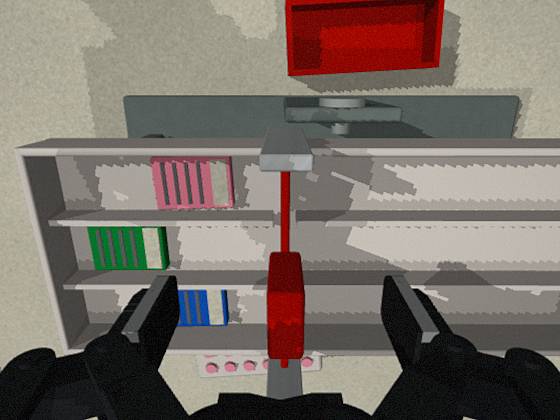

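The fingers straddle the red tab, which is at columns 268–304 with the fingers at about 150 and 415. Their tips are above the tray walls. Closing now.

Call:
arm_command(motion="0 0 0 0 0 0 0; 0 0 0 0 0 0 0; 0 0 0 0 0 0 0; 0 0 0 0 0 0 0; 0 0 0 0 0 0 0; 0 0 0 0 0 0 0; 0 0 0 0 0 0 0; 0 0 0 0 0 0 0")

```text
time_s: 6.12
eef_pos: [0.5487, -0.0246, 0.1688]
eef_rot: [0.0, -0.157, 0.988, -0.0]
wrist_force: [-0.1, -0.9, -0.9]
opening: 0.155
```

```bash
python3 -c "
from h import *
st()
"
```

```text
t6.12 pos [ 0.5487 -0.0246  0.1688] tray [-0.0003 -0.0292  0.0538] F [-0.1272 -0.8636 -0.9119] tq [-0.3766 -0.1121 -0.0412] open 0.155
tool axes in tray:
 [[-1.      0.0001  0.0001]
 [ 0.0001  1.     -0.0004]
 [-0.0001 -0.0004 -1.    ]] q [-0.2609  0.1884  1.7311 -0.0003  1.2218 -2.1464]
```

Call:
arm_command(motion="0 0 -0.015 0 0 0 0; 0 0 -0.015 0 0 0 0; 0 0 -0.015 0 0 0 0; 0 0 -0.015 0 0 0 0; 0 0 -0.015 0 0 0 0; 0 0 -0.015 0 0 0 0; 0 0 -0.015 0 0 0 0; 0 0 0 0 0 0 0; 0 0 0 0 0 0 0; 0 0 0 0 0 0 0")

```text
time_s: 6.95
eef_pos: [0.5486, -0.0247, 0.1915]
eef_rot: [0.0, -0.157, 0.988, -0.0]
wrist_force: [0.7, 0.7, -3.1]
opening: 0.156
```

```bash
python3 -c "
from h import *
st()
snap('wrist','w3.png')
"
```

```text
t6.95 pos [ 0.5486 -0.0247  0.1915] tray [-0.0003 -0.0292  0.0765] F [ 0.6769  0.6564 -3.0553] tq [-0.1343 -0.2321 -0.048 ] open 0.156
tool axes in tray:
 [[-1.      0.0003  0.0002]
 [ 0.0003  1.     -0.0005]
 [-0.0002 -0.0005 -1.    ]] q [-0.261   0.1625  1.7119 -0.0003  1.2668 -2.1464]
```

View pics/w3.png

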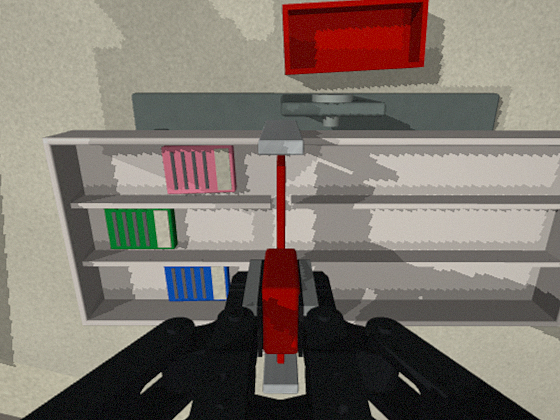

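The tab is held between the pads and raised 22.7 mm, with the tray level. Releasing.

Call:
arm_command(motion="0 0 0 0 0 0 0.6; 0 0 0 0 0 0 0.6; 0 0 0 0 0 0 0.6; 0 0 0 0 0 0 0.6; 0 0 -0.03 0 0 0 0.6; 0 0 -0.05 0 0 0 0.6; 0 0 -0.07 0 0 0 0.6; 0 0 -0.07 0 0 0 0.6; 0 0 -0.07 0 0 0 0.6; 0 0 -0.07 0 0 0 0.6")

```text
time_s: 7.83
eef_pos: [0.5471, -0.025, 0.2674]
eef_rot: [-0.002, -0.156, 0.988, 0.0]
wrist_force: [-0.2, -0.3, 1.2]
opening: 0.6
```

```bash
python3 -c "
from h import *
st()
snap('wrist','w4.png');snap('scene','s4.png')
a=cv2.imread('pics/scene0.png')[150:320,190:390];b=cv2.imread('pics/s4.png')[150:320,190:390]
cv2.imwrite('pics/s4c.png',cv2.resize(np.hstack([a,b]),None,fx=2,fy=2))
for t in ['gate_tab']: print(search_frame('scene',t)[:2],search_frame('wrist',t)[:2])
"
```

```text
t7.83 pos [ 0.5471 -0.025   0.2674] tray [-0.0019 -0.029   0.1524] F [-0.2487 -0.3451  1.1744] tq [-0.017   0.0068 -0.0278] open 0.600
tool axes in tray:
 [[-1.      0.0008 -0.0045]
 [ 0.0008  1.      0.0015]
 [ 0.0045  0.0015 -1.    ]] q [-0.2618  0.0939  1.6309 -0.0012  1.4214 -2.1466]
[{'box': [259.7, 187.1, 271.9, 212.6], 'conf': 0.48}] [{'box': [269.0, 135.4, 293.1, 287.9], 'conf': 0.66}]
```

View pics/s4c.png

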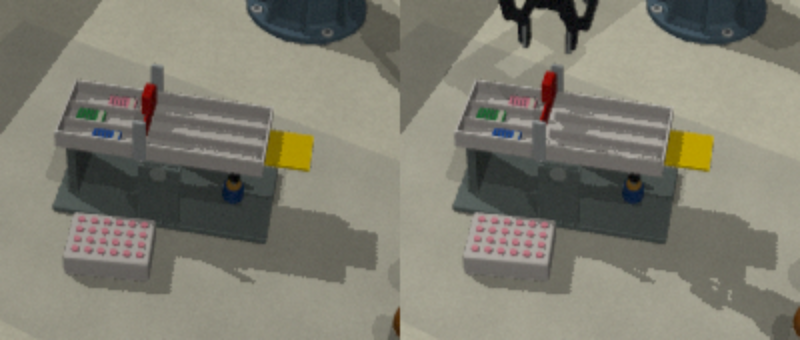

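```bash
python3 -c "
from h import *
to(tw(0,.182,.12),RD)
ct=camera('top')
for t in ['amber_bottle','beaker','timer']:
  b=search_frame('top',t)[0]; print(t,b)
  u=np.array([(b['box'][0]+b['box'][2])/2,(b['box'][1]+b['box'][3])/2,1]); d=ct['pose'][:3,:3]@np.linalg.inv(ct['intrinsics'])@u; c=ct['pose'][:3,3]; p=c+d*(.06-c[2])/d[2]; print(p, TR.T@(p-O))
"
```

```text
t8.03 pos [ 0.5472 -0.025   0.2662] tray [-0.0018 -0.0291  0.1512] F [-0.2888  0.1594 -1.445 ] tq [0.0016 0.0229 0.0251] open 0.597
tool axes in tray:
 [[-1.      0.0008 -0.004 ]
 [ 0.0008  1.      0.0012]
 [ 0.004   0.0012 -1.    ]] q [-0.2617  0.0946  1.6325 -0.0012  1.4185 -2.1466]
shift units [-0.0088  1.0553  0.1572] rows>= 5.117461018545215
turn units [ 0.0011 -0.0038 -0.0007]
amber_bottle {'box': [122.3, 172.1, 147.8, 199.2], 'conf': 0.81}
[0.626  0.4086 0.06  ] [ 0.2075  0.3588 -0.055 ]
beaker {'box': [118.6, 206.7, 146.2, 227.6], 'conf': 0.74}
[0.5349 0.4125 0.06  ] [ 0.122   0.3907 -0.055 ]
timer {'box': [110.4, 258.5, 140.5, 285.9], 'conf': 0.94}
[0.3796 0.4255 0.06  ] [-0.0216  0.4512 -0.055 ]
```

Call:
arm_command(motion="0 0.05 -0.01 0 0 0 0; 0 0.12 0 0 0 0 0; 0 0.15 0 0 0 0 0; 0 0.15 0 0 0 0 0; 0 0.15 0 0 0 0 0; 0 0.15 0 0 0 0 0; 0 0.1 0 0 0 0 0; 0 0.06 0 0 0 0 0; 0 0 0 0 0 0 0; 0 0 0 0 0 0 0")

```text
time_s: 9.07
eef_pos: [0.4806, 0.1635, 0.2619]
eef_rot: [-0.009, -0.155, 0.988, 0.003]
wrist_force: [-0.3, 0.3, 0.5]
opening: 0.003
```

```bash
python3 -c "
from h import *
to(tw(0,.182,.03),RD)
"
```

```text
t9.07 pos [0.4806 0.1635 0.2619] tray [-0.0067  0.1708  0.1469] F [-0.303   0.2665  0.5094] tq [ 0.0133 -0.0443 -0.0423] open 0.003
tool axes in tray:
 [[-0.9998  0.0029 -0.0171]
 [ 0.0028  1.      0.0088]
 [ 0.0171  0.0088 -0.9998]] q [ 0.0906  0.0151  1.7247  0.0049  1.4204 -1.7931]
shift units [-0.0432  0.051   0.5843] rows>= 2.8208935716534023
turn units [ 0.0084 -0.0163 -0.0027]
```

Call:
arm_command(motion="-0.015 0.02 0.04 0.008 -0.016 -0.003 0; -0.015 0.02 0.08 0 0 0 0; 0 0.01 0.1 0 0 0 0; 0 0 0.1 0 0 0 0; 0 0 0.1 0 0 0 0; 0 0 0.06 0 0 0 0; 0 0 0.03 0 0 0 0; 0 0 0 0 0 0 0; 0 0 0 0 0 0 0")

```text
time_s: 9.82
eef_pos: [0.4858, 0.1691, 0.1559]
eef_rot: [0.001, -0.154, 0.988, -0.001]
wrist_force: [0.3, -0.1, 0.1]
opening: -0.001
```

```bash
python3 -c "
from h import *
to(tw(0,.182,.012),RD)
F=[]
for i in range(4):
  snap('scene','s5.png'); F.append(get_obs()['wrist_force'])
print(np.array(F)); st()
a=cv2.imread('pics/s5.png')[150:290,190:390]; cv2.imwrite('pics/s5c.png',cv2.resize(a,None,fx=4,fy=4))
"
```

```text
t9.82 pos [0.4858 0.1691 0.1559] tray [-0.0001  0.1745  0.0409] F [ 0.2552 -0.1413  0.1069] tq [ 0.0601  0.0267 -0.0074] open -0.001
tool axes in tray:
 [[-1.      0.0062  0.0009]
 [ 0.0062  1.     -0.0024]
 [-0.0009 -0.0024 -1.    ]] q [ 0.1053  0.1285  1.829  -0.0024  1.1828 -1.7734]
shift units [0.0001 0.0377 0.1444] rows>= 0.7159096140930652
turn units [-0.0023  0.0009 -0.0059]
[[ 0.1814 -0.4407  0.2971]
 [ 0.7024  0.476   0.1039]
 [ 0.9948 -0.4399  0.7267]
 [-1.0686 -0.4425  1.2422]]
t10.02 pos [0.4864 0.1697 0.157 ] tray [0.0007 0.1749 0.042 ] F [-1.0686 -0.4425  1.2422] tq [-0.0353  0.0125  0.0121] open 0.001
tool axes in tray:
 [[-1.      0.0055  0.0033]
 [ 0.0055  1.     -0.0028]
 [-0.0034 -0.0028 -1.    ]] q [ 0.1063  0.1271  1.8281 -0.0022  1.1826 -1.7732]
```

View pics/s5c.png

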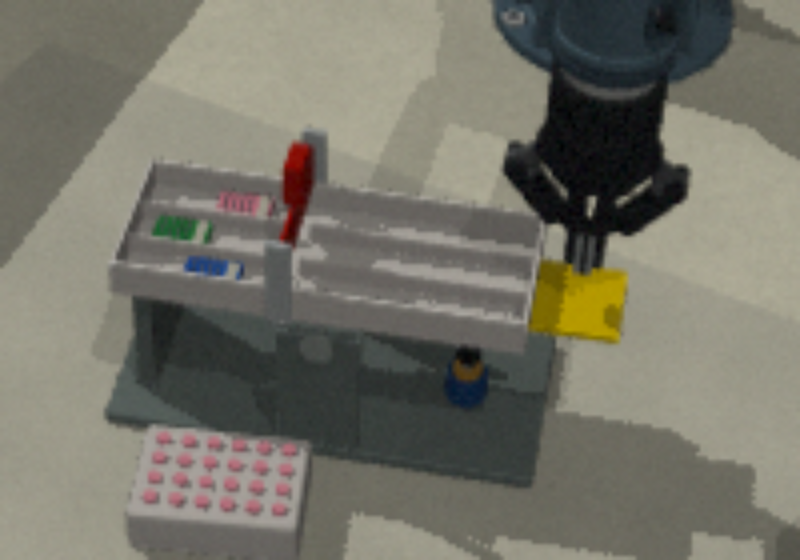

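Call:
arm_command(motion="0 0.02 0.03 -0.002 0 -0.006 0; 0 0.015 0.04 0 0 0 0; 0 0 0.03 0 0 0 0; 0 0 0.02 0 0 0 0; 0 0 0.01 0 0 0 0; 0 0 0 0 0 0 0")

```text
time_s: 10.52
eef_pos: [0.4852, 0.1777, 0.1302]
eef_rot: [0.004, -0.158, 0.987, -0.0]
wrist_force: [-0.1, 0.5, 0.1]
opening: -0.001
```

```bash
cat >> h.py <<'E'
def ff(n=4):
    F=[]
    for i in range(n):
        camera('scene'); F.append(get_obs()['wrist_force'])
    o=get_obs(); p=TR.T@(o['eef_pos']-O); M=TR.T@RT(o).as_matrix()
    th=np.arctan2(-M[1,2],-M[2,2])
    print('t%.2f'%o['time_s'],'tray-level pos mm',p*1e3,'tilt %.3f'%th,'Fmean(tray)',TR.T@np.mean(F,0),'|',np.array(F)[:,2], 'lipangle if flat at z12: %.3f'%(-(np.arctan2(p[2],p[1])-np.arctan2(.012,np.hypot(p[1],p[2])))), 'M12',M[0,2],M[0,1])
E
python3 -c "
from h import *
ff(4)"
```

```text
t10.72 tray-level pos mm [  2.7788 182.6083  16.2553] tilt 0.001 Fmean(tray) [ 0.2098 -0.0739  0.3864] | [ 0.3855  0.6618  0.8194 -0.3213] lipangle if flat at z12: -0.023 M12 0.008873155264405866 -0.002139547327533967
```

Call:
arm_command(motion="0 0 0.015 0 0.008 0 0; 0 0.001 0.015 0.01 0 0 0; 0 0.001 0.018 0.019 0 0 0; 0 0.001 0.018 0.019 0 0 0; 0 0.001 0.018 0.019 0 0 0; 0 0 0 0 0 0 0")

```text
time_s: 11.22
eef_pos: [0.4874, 0.1781, 0.1149]
eef_rot: [0.008, -0.157, 0.987, -0.039]
wrist_force: [-0.8, -0.5, 2.9]
opening: 0.005
```

```bash
python3 -c "
from h import *
ff(3)"
```

```text
t11.37 tray-level pos mm [  4.378  182.4676   0.5816] tilt 0.077 Fmean(tray) [-1.5089  0.4744  2.9616] | [3.1578 2.7745 2.9526] lipangle if flat at z12: 0.062 M12 0.003358458493253335 -0.0005112688782576956
```

Call:
arm_command(motion="0.002 0.001 0.018 0.017 0 0 0; 0.002 0.001 0.018 0.019 0 0 0; 0.002 0.001 0.018 0.019 0 0 0; 0.002 0.001 0.018 0.019 0 0 0; 0.002 0.001 0.018 0.019 0 0 0; 0.002 0.001 0.018 0.019 0 0 0; 0 0 0 0 0 0 0")

```text
time_s: 11.95
eef_pos: [0.4883, 0.1767, 0.0941]
eef_rot: [0.022, -0.155, 0.983, -0.1]
wrist_force: [-1.3, -0.5, 3.7]
opening: -0.004
```

```bash
python3 -c "
from h import *
ff(3)"
```

```text
t12.10 tray-level pos mm [  4.7692 180.8779 -20.2427] tilt 0.203 Fmean(tray) [-1.7067  1.1568  3.355 ] | [3.1485 3.5947 3.3219] lipangle if flat at z12: 0.177 M12 0.010720462714263862 0.003614949090854739
```

Call:
arm_command(motion="0.003 0.001 0.018 0.016 0 0 0; 0.003 0.001 0.018 0.016 0 0 0; 0.003 0.001 0.018 0.016 0 0 0; 0.003 0.001 0.018 0.016 0 0 0; 0.003 0.001 0.018 0.016 0 0 0; 0.003 0.001 0.018 0.016 0 0 0; 0 0 0 0 0 0 0")

```text
time_s: 12.68
eef_pos: [0.4896, 0.1722, 0.0733]
eef_rot: [0.034, -0.153, 0.976, -0.152]
wrist_force: [-0.2, -0.0, 4.2]
opening: 0.001
```

```bash
python3 -c "
from h import *
ff(3)"
```

```text
t12.83 tray-level pos mm [  4.5535 176.3107 -41.0145] tilt 0.311 Fmean(tray) [-0.6183  2.6692  3.6316] | [4.4442 3.3467 3.1038] lipangle if flat at z12: 0.295 M12 0.017992554566910783 0.008311672833059381
```

Call:
arm_command(motion="0.003 0 0.012 0.011 0 -0.003 0; 0.003 0 0.012 0.011 0 -0.003 0; 0.003 0 0.012 0.011 0 -0.003 0; 0 0 0 0 0 0 0")

```text
time_s: 13.17
eef_pos: [0.4897, 0.1695, 0.0673]
eef_rot: [0.037, -0.156, 0.972, -0.169]
wrist_force: [-0.1, 1.7, 3.5]
opening: -0.002
```

```bash
cat >> h.py <<'E'
def fn(n=3):
    F=[];P=[]
    for i in range(n):
        camera('scene'); o=get_obs(); M=TR.T@RT(o).as_matrix(); F.append(-M[:,2]@(TR.T@o['wrist_force']))
        P.append(TR.T@(o['eef_pos']-O))
    p=P[-1]; th=np.arctan2(-M[1,2],-M[2,2])
    print('t%.2f'%o['time_s'],'Fn %.2f'%np.mean(F),np.array(F),'pos',p*1e3,'tilt %.3f'%th,'tray %.3f'%(-(np.arctan2(p[2],p[1])-np.arctan2(.012,np.hypot(p[1],p[2])))),'r %.1f'%(1e3*np.hypot(p[1],p[2])))
E
python3 -c "
from h import *
fn(3)"
```

```text
t13.32 Fn 4.27 [3.9691 4.6412 4.193 ] pos [  3.8383 173.7853 -47.3514] tilt 0.347 tray 0.333 r 180.1
```

Call:
arm_command(motion="0.002 0 0.006 0.004 0 -0.003 0; 0.002 0 0.006 0.004 0 -0.003 0; 0 0 0 0 0 0 0")

```text
time_s: 13.57
eef_pos: [0.4897, 0.1687, 0.0655]
eef_rot: [0.038, -0.159, 0.971, -0.173]
wrist_force: [-0.7, 1.5, 3.9]
opening: -0.003
```

```bash
python3 -c "
from h import *
fn(3)"
```

```text
t13.72 Fn 4.13 [4.2433 3.8864 4.2691] pos [  3.5364 172.9371 -49.3672] tilt 0.355 tray 0.345 r 179.8
```

Call:
arm_command(motion="0.002 0 0.007 0.005 0 -0.003 0; 0.002 0 0.007 0.005 0 -0.003 0; 0 0 0 0 0 0 0")

```text
time_s: 13.97
eef_pos: [0.4897, 0.1676, 0.0631]
eef_rot: [0.039, -0.162, 0.97, -0.178]
wrist_force: [-0.1, 2.1, 3.9]
opening: 0.001
```

```bash
python3 -c "
from h import *
fn(3)"
```

```text
t14.12 Fn 3.92 [3.686  4.2474 3.822 ] pos [  3.2544 171.9109 -51.7297] tilt 0.366 tray 0.359 r 179.5
```

Call:
arm_command(motion="0.002 0 0.007 0.006 0 -0.003 0; 0.002 0 0.007 0.006 0 -0.003 0; 0 0 0 0 0 0 0")

```text
time_s: 14.37
eef_pos: [0.4897, 0.1665, 0.0607]
eef_rot: [0.039, -0.164, 0.968, -0.185]
wrist_force: [-0.8, 1.4, 3.6]
opening: -0.001
```

```bash
python3 -c "
from h import *
fn(3)"
```

```text
t14.52 Fn 4.75 [4.908  4.196  5.1584] pos [  2.8935 170.8291 -54.1272] tilt 0.379 tray 0.374 r 179.2
```

Call:
arm_command(motion="0.002 0 0.006 0.006 0 0 0; 0.002 0 0.005 0.005 0 0 0; 0 0 0 0 0 0 0")

```text
time_s: 14.77
eef_pos: [0.4896, 0.1656, 0.0589]
eef_rot: [0.041, -0.164, 0.967, -0.19]
wrist_force: [-0.6, 3.2, 3.8]
opening: -0.0
```

```bash
python3 -c "
from h import *
fn(3)"
```

```text
t14.92 Fn 4.09 [4.5937 3.9817 3.6969] pos [  2.5078 169.9628 -56.    ] tilt 0.391 tray 0.385 r 179.0
```

Not there yet, so I'm continuing in small steps.

Call:
arm_command(motion="0.001 0 0.007 0.006 0 0 0; 0.001 0 0.007 0.006 0 0 0; 0 0 0 0 0 0 0")

```text
time_s: 15.17
eef_pos: [0.4898, 0.1645, 0.0563]
eef_rot: [0.042, -0.163, 0.966, -0.197]
wrist_force: [-0.7, 3.1, 3.3]
opening: -0.001
```

```bash
python3 -c "
from h import *
fn(3)"
```

```text
t15.32 Fn 4.75 [4.5021 5.1034 4.651 ] pos [  2.3432 168.8964 -58.4686] tilt 0.404 tray 0.400 r 178.7
```

Call:
arm_command(motion="0.001 0 0.007 0.006 0 0 0; 0.001 0 0.007 0.006 0 0 0; 0 0 0 0 0 0 0")

```text
time_s: 15.57
eef_pos: [0.4899, 0.1634, 0.0538]
eef_rot: [0.043, -0.163, 0.965, -0.203]
wrist_force: [0.0, 1.6, 3.6]
opening: 0.005
```

```bash
python3 -c "
from h import *
fn(3)"
```

```text
t15.72 Fn 4.20 [4.5227 3.9397 4.1345] pos [  2.133  167.8256 -60.9807] tilt 0.417 tray 0.416 r 178.6
```

Call:
arm_command(motion="0.001 0 0.007 0.006 0 0 0; 0.001 0 0.007 0.006 0 0 0; 0 0 0 0 0 0 0")

```text
time_s: 15.97
eef_pos: [0.4901, 0.1623, 0.0514]
eef_rot: [0.045, -0.162, 0.963, -0.209]
wrist_force: [0.1, 2.3, 3.9]
opening: 0.001
```

```bash
python3 -c "
from h import *
fn(3)"
```

```text
t16.12 Fn 4.76 [4.4564 5.5331 4.2856] pos [  1.9626 166.7018 -63.4693] tilt 0.429 tray 0.431 r 178.4
```

Call:
arm_command(motion="0.001 0 0.007 0.007 0 0 0; 0.001 0 0.007 0.007 0 0 0; 0 0 0 0 0 0 0")

```text
time_s: 16.37
eef_pos: [0.4903, 0.1611, 0.0489]
eef_rot: [0.046, -0.162, 0.962, -0.216]
wrist_force: [-0.2, 3.3, 5.0]
opening: 0.0
```

```bash
python3 -c "
from h import *
fn(3)"
```

```text
t16.52 Fn 4.91 [4.6229 4.5571 5.5357] pos [  1.8325 165.5388 -65.8634] tilt 0.444 tray 0.446 r 178.2
```

Call:
arm_command(motion="0.001 0 0.007 0.007 0 0 0; 0.001 0 0.007 0.007 0 0 0; 0 0 0 0 0 0 0")

```text
time_s: 16.77
eef_pos: [0.4906, 0.1599, 0.0465]
eef_rot: [0.048, -0.161, 0.96, -0.223]
wrist_force: [-0.6, 3.5, 4.5]
opening: 0.003
```

```bash
python3 -c "
from h import *
fn(3)"
```

```text
t16.92 Fn 4.85 [4.3905 4.8581 5.3053] pos [  1.6454 164.3392 -68.3034] tilt 0.459 tray 0.461 r 178.0
```

Call:
arm_command(motion="0.001 0 0.007 0.007 0 0 0; 0.001 0 0.007 0.007 0 0 0; 0 0 0 0 0 0 0")

```text
time_s: 17.17
eef_pos: [0.4908, 0.1587, 0.0441]
eef_rot: [0.049, -0.16, 0.959, -0.231]
wrist_force: [-0.9, 3.0, 3.1]
opening: -0.001
```

```bash
python3 -c "
from h import *
fn(3)"
```

```text
t17.32 Fn 5.39 [5.674  5.8347 4.6735] pos [  1.4942 163.1142 -70.7177] tilt 0.474 tray 0.476 r 177.8
```

Call:
arm_command(motion="0.001 0 0.006 0.006 0 0 0; 0.001 0 0.005 0.005 0 0 0; 0 0 0 0 0 0 0")

```text
time_s: 17.57
eef_pos: [0.4911, 0.1578, 0.0423]
eef_rot: [0.051, -0.16, 0.957, -0.236]
wrist_force: [-0.2, 3.0, 4.4]
opening: -0.004
```

```bash
python3 -c "
from h import *
fn(3)"
```

```text
t17.72 Fn 5.61 [6.3596 5.8127 4.6531] pos [  1.4525 162.165  -72.5359] tilt 0.486 tray 0.488 r 177.6
```

Call:
arm_command(motion="0.001 0 0.004 0.004 0 0 0; 0.001 0 0.004 0.004 0 0 0; 0 0 0 0 0 0 0")

```text
time_s: 17.97
eef_pos: [0.4912, 0.1571, 0.0411]
eef_rot: [0.052, -0.159, 0.956, -0.24]
wrist_force: [0.2, 2.8, 3.8]
opening: 0.001
```

```bash
python3 -c "
from h import *
fn(4)"
```

```text
t18.17 Fn 5.27 [4.9012 5.2238 5.653  5.3195] pos [  1.3625 161.4992 -73.8322] tilt 0.494 tray 0.496 r 177.6
```

Call:
arm_command(motion="0.001 0 0.006 0.006 0 0 0; 0.001 0 0.006 0.006 0 0 0; 0 0 0 0 0 0 0")

```text
time_s: 18.42
eef_pos: [0.4914, 0.1559, 0.039]
eef_rot: [0.053, -0.159, 0.955, -0.246]
wrist_force: [-0.4, 3.0, 4.2]
opening: 0.0
```

```bash
python3 -c "
from h import *
fn(3)"
```

```text
t18.57 Fn 5.07 [5.0946 5.1085 4.9952] pos [  1.1776 160.2929 -75.8257] tilt 0.508 tray 0.509 r 177.3
```

Call:
arm_command(motion="0.001 0 0.006 0.006 0 0 0; 0.001 0 0.006 0.006 0 0 0; 0 0 0 0 0 0 0")

```text
time_s: 18.82
eef_pos: [0.4916, 0.1548, 0.037]
eef_rot: [0.054, -0.158, 0.953, -0.252]
wrist_force: [0.1, 4.2, 3.9]
opening: -0.004
```

```bash
python3 -c "
from h import *
fn(3)"
```

```text
t18.97 Fn 5.46 [5.5541 5.5415 5.2839] pos [  1.0214 159.1618 -77.846 ] tilt 0.520 tray 0.523 r 177.2
```

Call:
arm_command(motion="0.001 0 0.006 0.006 0 0 0; 0.001 0 0.006 0.006 0 0 0; 0 0 0 0 0 0 0")

```text
time_s: 19.22
eef_pos: [0.4918, 0.1541, 0.0357]
eef_rot: [0.056, -0.157, 0.952, -0.258]
wrist_force: [-3.3, 5.5, 7.5]
opening: -0.002
```

```bash
python3 -c "
from h import *
fn(3)"
```

```text
t19.37 Fn 9.94 [10.948   9.3815  9.4965] pos [  1.0336 158.4343 -79.1519] tilt 0.533 tray 0.531 r 177.1
```

Force rose to about 4.4 N above the pre-touch value, so the tray is resting on the dome. I'll hold it and look at the cassettes.

```bash
python3 -c "
from h import *
fn(10)
c=snap('scene','s6.png');snap('wrist','w6.png');snap('top','t6.png')
a=cv2.imread('pics/s6.png')[150:290,190:390]; b=cv2.imread('pics/t6.png')[150:280,170:370]
cv2.imwrite('pics/s6c.png',cv2.resize(np.vstack([a,b]),None,fx=2.2*1,fy=2.2))
"
```

```text
t19.87 Fn 9.61 [ 9.4985  9.9634 10.073  10.0661 10.5618  9.1371  8.618   8.9252  9.7601
  9.453 ] pos [  1.0725 158.4612 -79.1311] tilt 0.533 tray 0.531 r 177.1
```

View pics/s6c.png

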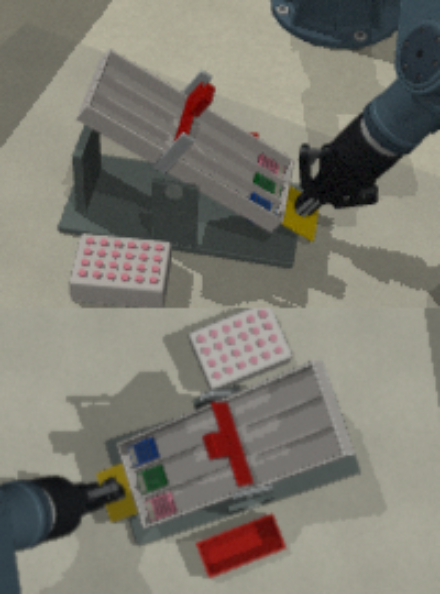

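View pics/w6.png

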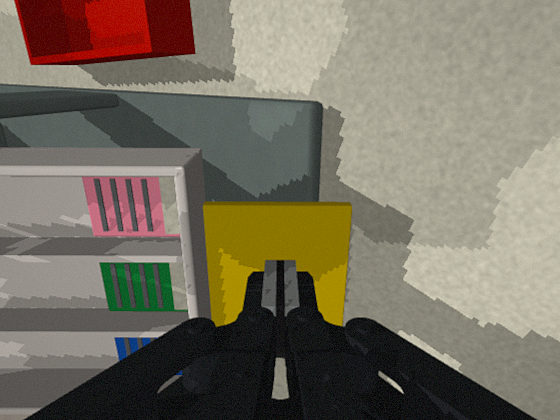

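All three cassettes are against the end wall: pink at (130,207), green at (138,287), blue at (150,355) in the wrist picture. The gate is up and the hold is done. Easing the tray up.

Call:
arm_command(motion="0 0 -0.005 -0.005 0 0 0; 0 0 -0.008 -0.008 0 0 0; 0 0 -0.012 -0.013 0 0 0; 0 0 -0.014 -0.015 0 0 0; 0 0 -0.014 -0.015 0 0 0; 0 0 -0.014 -0.015 0 0 0; 0 0 -0.014 -0.015 0 0 0; 0 0 -0.014 -0.015 0 0 0")

```text
time_s: 20.68
eef_pos: [0.4891, 0.1621, 0.0547]
eef_rot: [0.047, -0.16, 0.964, -0.205]
wrist_force: [1.1, 1.3, 4.7]
opening: -0.003
```

```bash
python3 -c "
from h import *
fn(2)
"
```

```text
t20.78 Fn 4.77 [5.2565 4.2897] pos [  1.0011 166.7123 -59.9912] tilt 0.422 tray 0.413 r 177.2
```

Call:
arm_command(motion="0 0 -0.013 -0.015 0 0 0; 0 0 -0.014 -0.016 0 0 0; 0 0 -0.014 -0.016 0 0 0; 0 0 -0.014 -0.016 0 0 0; 0 0 -0.014 -0.016 0 0 0; 0 0 -0.014 -0.016 0 0 0; 0 0 -0.014 -0.016 0 0 0; 0 0 -0.014 -0.016 0 0 0; 0 0 -0.014 -0.016 0 0 0")

```text
time_s: 21.53
eef_pos: [0.4848, 0.1696, 0.0803]
eef_rot: [0.033, -0.164, 0.978, -0.124]
wrist_force: [1.9, 0.7, 3.7]
opening: -0.002
```

```bash
python3 -c "
from h import *
fn(2)
"
```

```text
t21.63 Fn 3.51 [3.4636 3.5534] pos [ -0.6756 175.0974 -34.4751] tilt 0.257 tray 0.262 r 178.5
```

Call:
arm_command(motion="0 0 -0.013 -0.014 0 0 0; 0 0 -0.014 -0.015 0 0 0; 0 0 -0.014 -0.015 0 0 0; 0 0 -0.014 -0.015 0 0 0; 0 0 -0.014 -0.015 0 0 0; 0 0 -0.014 -0.015 0 0 0; 0 0 -0.014 -0.015 0 0 0")

```text
time_s: 22.22
eef_pos: [0.4818, 0.1732, 0.0999]
eef_rot: [0.022, -0.165, 0.984, -0.066]
wrist_force: [0.7, 0.3, 4.3]
opening: 0.001
```

```bash
python3 -c "
from h import *
fn(2)
"
```

```text
t22.32 Fn 3.35 [4.3955 2.3091] pos [ -2.4244 179.4159 -14.8989] tilt 0.138 tray 0.149 r 180.0
```

Call:
arm_command(motion="-0.001 0 -0.013 -0.013 0 0 0; -0.001 0 -0.013 -0.013 0 0 0; -0.001 0 -0.013 -0.012 0 0 0; -0.001 0 -0.013 -0.012 0 0 0; -0.001 0 -0.012 -0.012 0 0 0; -0.001 0 -0.01 -0.01 0 0 0; -0.001 0 -0.008 -0.008 0 0 0; 0 0 0 0 0 0 0")

```text
time_s: 22.98
eef_pos: [0.481, 0.1747, 0.1171]
eef_rot: [0.013, -0.166, 0.986, -0.021]
wrist_force: [-0.1, 0.4, 2.1]
opening: 0.001
```

```bash
python3 -c "
from h import *
fn(4)
"
```

```text
t23.18 Fn 2.05 [2.0275 2.1442 1.7472 2.2671] pos [ -2.9121 181.3467   1.6724] tilt 0.046 tray 0.057 r 181.4
```

Call:
arm_command(motion="0 0 -0.007 -0.007 0 0 0; 0 0 -0.007 -0.007 0 0 0; 0 0 -0.006 -0.006 0 0 0; 0 0 -0.006 -0.006 0 0 0; 0 0 -0.006 -0.006 0 0 0; 0 0 -0.006 -0.006 0 0 0; 0 0 -0.006 -0.006 0 0 0; 0 0 -0.006 0 0 0 0; 0 0 -0.006 0 0 0 0; 0 0 0 0 0 0 0")

```text
time_s: 24.02
eef_pos: [0.4799, 0.1751, 0.1282]
eef_rot: [0.008, -0.167, 0.986, 0.004]
wrist_force: [0.0, -0.7, -0.3]
opening: 0.001
```

```bash
python3 -c "
from h import *
fn(4)
"
```

```text
t24.22 Fn -0.10 [-0.0635 -0.5336  0.547  -0.3396] pos [ -3.8735 182.1     12.9068] tilt -0.005 tray -0.005 r 182.6
```

Contact has been lost at lip height 12.9 mm, so the tray is level. Raising the tool clear.

Call:
arm_command(motion="0 0 -0.01 0 0 0 0; 0 0 -0.02 0 0 0 0; 0 0 -0.04 0 0 0 0; 0 0 -0.06 0 0 0 0; 0 0 -0.08 0 0 0 0; 0 0 -0.08 0 0 0 0; 0 0 -0.06 0 0 0 0; 0 0 -0.03 0 0 0 0; 0 0 0 0 0 0 0; 0 0 0 0 0 0 0")

```text
time_s: 25.05
eef_pos: [0.478, 0.1747, 0.2105]
eef_rot: [0.008, -0.167, 0.986, 0.004]
wrist_force: [-0.4, 0.6, 0.3]
opening: 0.003
```

```bash
python3 -c "
from h import *
st()
c=snap('scene','s7.png');snap('wrist','w7.png');snap('top','t7.png')
a=cv2.imread('pics/s7.png')[150:300,190:390]; b=cv2.imread('pics/t7.png')[130:280,170:370]
cv2.imwrite('pics/s7c.png',cv2.resize(np.hstack([a,b]),None,fx=2,fy=2))
cs=c; ct=camera('top')
def proj(c,P):
    T=np.linalg.inv(c['pose']); p=P@T[:3,:3].T+T[:3,3]; q=p@c['intrinsics'].T; return q[:,:2]/q[:,2:]
print('expected centres at wall, top/scene:')
for n,x in [('cassette_pink',-.037),('cassette_green',0),('cassette_blue',.037)]:
  P=tw(x,.119,.02)[None]; print(n,proj(ct,P),proj(cs,P),[ (np.round(d['box'],0),round(d['conf'],2)) for d in search_frame('top',n)[:1]+search_frame('scene',n)[:1]])
P=tw(0,-.03,.085+.0227)[None]; print('tab top',proj(ct,P),proj(cs,P), search_frame('scene','gate_tab')[:1])
"
```

```text
t25.05 pos [0.478  0.1747 0.2105] tray [-0.0057  0.1823  0.0955] F [-0.3623  0.5769  0.3166] tq [-0.062  -0.0235 -0.052 ] open 0.003
tool axes in tray:
 [[-0.9997 -0.021   0.016 ]
 [-0.0209  0.9998  0.0053]
 [-0.0161  0.005  -0.9999]] q [ 0.1114  0.0406  1.8049  0.0088  1.2816 -1.7977]
expected centres at wall, top/scene:
cassette_pink [[238.1095 239.3643]] [[316.5521 210.5057]] [(array([230., 236., 246., 250.]), 0.53), (array([387., 295., 412., 332.]), 0.56)]
cassette_green [[233.969  226.2494]] [[314.8389 219.216 ]] [(array([308., 217., 321., 221.]), 0.44)]
cassette_blue [[229.8574 213.2257]] [[313.0611 228.2549]] [(array([224., 208., 239., 220.]), 0.66), (array([306., 222., 319., 228.]), 0.52)]
tab top [[287.8152 205.1364]] [[263.439  188.3862]] [{'box': [128.6, 176.3, 152.6, 212.9], 'conf': 0.4}]
```

View pics/s7c.png

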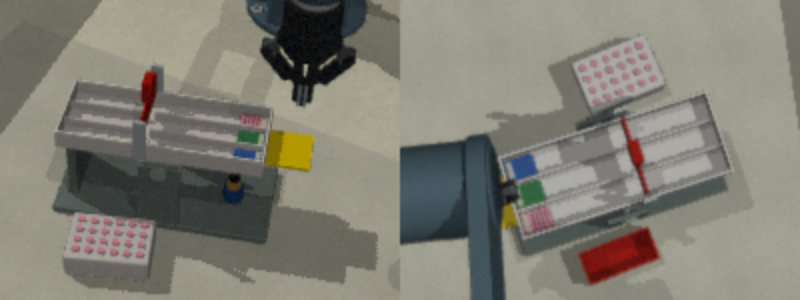

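View pics/w7.png

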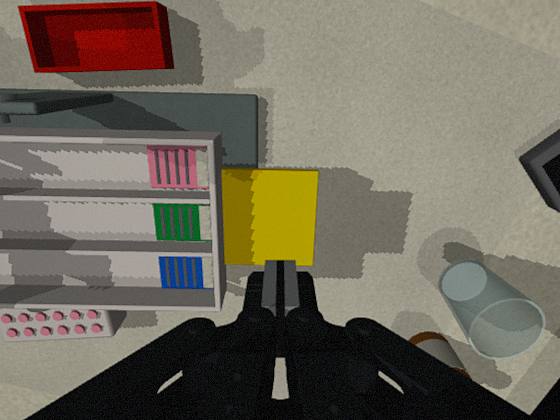

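The tray is level and all three cassettes are against the lip-end wall (label ends at about column 208, wall at 215). The gate is up, the bystanders haven't moved, and the gripper is clear. Handing in.

```bash
python3 -c "
from bench import *
print(hand_in())"
```

```text
the job is handed in; nothing more can be done
None
```

I raised the gate, tipped the tray onto its stop until all three cassettes slid to the lip end, eased it back to level and handed in at about 25 s of the 64 s allowed. `hand_in()` returned no verdict.

- **Gate:** I lifted the tab 22.7 mm with the tray level. It still shows raised in the last pictures.
- **Stop:** first touch came near 0.53 rad of tilt. I held about 4.4 N at the lip above the pre-touch force for more than 0.6 s, which is roughly 7.5 N on the dome (estimated from the lever arm, not measured).
- **Return:** I let the tray up in small steps of about 0.2 rad/s or less. The lip force faded from about 5 N to 0 as it reached level, so it did not spring back.
- **Last pictures:** the tray is level and all three cassettes are against the end wall. No bystander shows any movement, and the gripper is clear above the lip.

**Checks that disagreed:** in the final scene picture the detector put the pink cassette on the amber bottle and the gate tab on the bottle and jar side. It found the green cassette in only one of the two views. I judged those by eye instead, from the wrist and scene pictures. Wrist force readings scattered by about ±1 N, so I averaged several readings at each step.

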